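Set a lath on the sawing board with 40 mm overhanging and clamp it

TASK

Get the wooden lath ready for sawing: on the sawing board, push the lath back flat against the fence and slide it along to the right until 40 mm of it overhangs the right-hand (saw) end of the board, and only then press the cam clamp's lever all the way down so that the cam holds it there. Do it all by pushing and pressing with the fingertips; do not lift the lath, and leave the other things on the bench where they are.

Things in the scene. Friction and masses are not known exactly. Their poses are not given: they have to be found in the camera images.
- board: the sawing board, fixed to the bench: plywood base 180 (x) x 300 (y) x 18 mm thick, on it along its far side a beech fence 36 mm wide and 30 mm high, as long as the base. Origin: centre of the underside; +x towards the fence (roughly away from the robot), +y left along the fence, z up. Fence's working face at x = +50 mm, saw end (the right-hand end) at y = -150 mm, top of the base at z = +18 mm.
- saw_end (a point): point on the board where the fence's working face, the top of the base and the saw end meet (board x = +50, y = -150, z = +18 mm); axes as the board's
- lath: loose flat wooden lath, 50 (x) x 240 (y) x 8 mm thick, about 0.1 kg, lying flat on the sawing board, out of line with the fence. Origin: centre of the underside. Its +y runs left along its length, z up.
- lath_right (a point): centre of the lath's right-hand end face (lath y = -120 mm, half way up its thickness), the end that must overhang
- lath_left (a point): centre of the lath's left-hand end face (lath y = +120 mm, half way up its thickness)
- cam_lever (a joint): cam clamp lever, angle in rad: 0 is fully up (lever slopes up towards the robot at 50 degrees, cam 5 mm clear of the lath), 0.87 is fully down (lever level, pointing at the robot, cam pressed on the lath). It is stiff and stays where it is left; the cam first meets an 8 mm lath at about 0.80. Pressing the ball down takes 3 to 15 N.
- lever_pivot (a point): centre of the lever's pivot pin (board x = +25, y = -88, z = +43 mm); the pin runs along the board's y. It sits in the clamp's bracket on the fence: two steel cheeks, 31 mm apart over their outsides and up to 42 mm above the base, that reach out from the fence to board x = +12 mm, at least 14 mm clear above the base
- lever_ball (a point): centre of the 24 mm black ball on the lever's end, 110 mm from the pivot; it swings down and towards the robot in the board's x-z plane, and ends 25 mm above the top of the base (43 mm above the bench)
- tape_measure: bystander: tape measure standing on the bench, 43 x 98 x 66 mm, in front of the board's left part; origin under its centre
- screwdriver: bystander: green-handled screwdriver lying on the bench, 29 x 173 x 31 mm, in front of the board's right part
- offcut: bystander: pine offcut 58 x 110 x 38 mm lying on the bench to the right of the saw end
- sanding_block: bystander: cork sanding block 62 x 104 x 30 mm lying on the bench, well to the right of the board and nearer to the robot

How it is judged:
By the outcome, as a careful person would: the job done as asked, in the order asked, and still so for the second after the job is handed in, with the robot touching nothing.
It also fails if it takes over 54 s, if anything falls off the work surface, if the arm or the gripper's body presses on something with over 40 N, if the wrist force passes 120 N, or if a joint passes its speed limit or range.

ROBOT

A 6-joint arm with a two-finger parallel gripper is mounted at the origin on a cart in front of the work surface, level with it; the furniture and walls round the work are solid. World frame = base frame: x ahead of the robot, y to its left, z up, the work surface at z = 0. Lengths are in m, angles in rad, forces in N, time in s.
With the tool pointing down it reaches from about 0.375 to 0.9 m from the base axis. Payload 3.1 kg.
Tool frame: the origin (TCP) lies at the centre of the arm's flange, where the gripper is bolted on; the fingertips stand 182 mm ahead of it and the grasp point (between the pads) lies 164 mm ahead of it; z points along the fingers, y is the line along which they close (so a half turn about z gives the same grasp; the last joint's range is limited). The gripper opens to 87 mm and grips with 3 to 60 N. Pads are 19 mm wide; open, the fingers measure 117 mm over their backs; the gripper's body (75 mm by 190 mm) begins 51 mm behind the grasp point.
Start: joints at [1.002, 0.527, 1.433, -0, 1.181, -0.178], TCP at [0.238, 0.578, 0.405] pointing down, gripper open.
Joint ranges: [-3.08, 3.08], [-0.75, 2.2], [0.22, 2.44], [-1.43, 4.57], [0, 2.65], [-2.85, 2.85]. Speed limits (rad/s): [2.79, 2.79, 3.14, 3.14, 3.14, 3.14].

INTERFACE

Orientations are given as a unit quaternion [x, y, z, w].
In Python, from rig import * gives the robot as it stands.
- The arm moves only by the tool move_arm, never from a script. Its argument "commands" is a list that holds one entry, the list of rows, each a list of 6 numbers: the shift along the tool's x, y, z in units of 40 mm (1.0 is 40 mm), then the turn, a rotation vector about the tool's x, y, z in rad. A call has 1 to 12 rows; each row is the pose to reach, as a shift and turn from the pose commanded when the call began, along the tool's axes at that moment; what a row does not reach only later rows make up. A row lasts 1/8 s, in which the tool goes at most 62.5 mm and 10.7 degrees, less where a joint would pass 70% of its speed; a pose out of reach is approached as far as the arm can. A call with a gripper value outside its range is refused whole. "claw" is the closure, from -1 (fully open) to 1 (shut), so that 0 is half open, set as the call begins (left out, the last holds). The fingers move at their own pace and stop on an object; "squeeze" is the grip in N (left out, the last holds). Time passes only in rows, so rows that repeat a pose let the fingers close. It gives the time, the measured TCP pose, the force, the opening and the grip force at its end, in the units of the state.
- get_obs(): the state, without advancing time (a new reading comes with each control period).
- camera(name): name is "scene" or "top" or "wrist"; returns a dict with "pixels" (480x640x3 uint8, blue, green, red), "range_z" (480x640 float32, m along the optical axis (not along the pixel's ray), 0 where there is no reading), "camera_matrix" (3x3 intrinsics, pixels), "extrinsics" (4x4, takes a point from world to camera coordinates). Camera axes: x right, y up, looking along -z (the intrinsics and any distortion apply to the point x, -y, -z); pixel columns grow to the right and rows downward; lengths in m; the calibration is good to about 2 mm. A picture is of the moment at which its call begins.
- hand_in(): hands the job in; it is judged then, once.
The state is a dict: "time": time; "q": joint angles; "joint_velocities": joint speeds; "joint_torque": joint torques, N m; "position": TCP position; "tool_rot": TCP orientation; "ft_force": force on the tool from outside, world axes, zero at the start; "moment": the same for the moment, N m; "grip_width": finger opening in m; "grip_force": force on a finger pad.
Only numpy, scipy, OpenCV 4.12 (cv2) and the standard library are available. Lean on these libraries where they do the work, as an engineer would, in place of code of your own. Each camera call takes 0.05 s, during which the arm holds its last target. There are 200 camera calls.

## Working session

There is one attempt and no reset: what is moved stays moved. The work goes in short steps, Python scripts to look and compute and a tool call to move; the robot and the scene stay as the last step left them, time stands still between calls to the robot, and variables do not carry over. Pictures are saved under pics/ and viewed, at most 10 in all, crops included, and the job is handed in when it is done.

Besides the shell and the picture viewer there is one more tool, called after "Call:" as name(argument=value, ...), one argument or row to a line, values as JSON. move_arm: Moves the arm, as the interface text tells. Its arguments: {"type":"object","properties":{"commands":{"type":"array","items":{"type":"array","items":{"type":"array","items":{"type":"number"}}}},"claw":{"type":"number"},"squeeze":{"type":"number"}},"required":["commands"]}

```bash
mkdir -p pics; ls
python3 - <<'E'
from rig import *
import cv2,numpy as np
for n in("top","scene"):
    c=camera(n); cv2.imwrite(f"pics/{n}0.png",c["pixels"]); np.savez(f"pics/{n}0.npz",**c)
    print(n,c["camera_matrix"],c["extrinsics"], [k for k in c])
o=get_obs(); print(o)
E
```

```text
pics
top [[435.24465343   0.         322.58668073]
 [  0.         435.24465343 240.91488843]
 [  0.           0.           1.        ]] [[-0.00580744 -0.9999739  -0.00429859 -0.19772726]
 [ 0.99867704 -0.00601943  0.05106799 -0.52180983]
 [-0.05109253 -0.00399632  0.99868593 -0.94612702]
 [ 0.          0.          0.          1.        ]] ['pixels', 'range_z', 'camera_matrix', 'extrinsics']
scene [[555.82566782   0.         323.15529655]
 [  0.         555.82566782 243.41417782]
 [  0.           0.           1.        ]] [[ 0.59609636 -0.80277173  0.01505598 -0.45977002]
 [ 0.38639982  0.3032569   0.87105134 -0.2289545 ]
 [-0.70382121 -0.5134129   0.49096119 -1.04925496]
 [ 0.          0.          0.          1.        ]] ['pixels', 'range_z', 'camera_matrix', 'extrinsics']
{'time': 0.1, 'q': array([ 1.00150295e+00,  5.28359177e-01,  1.43379560e+00,  8.84809538e-06,
        1.18137249e+00, -1.78529564e-01]), 'joint_velocities': array([ 0.00123709, -0.00215291, -0.00157658, -0.00040496, -0.00174767,
       -0.00068962]), 'joint_torque': array([-7.92696119e-04, -4.40986812e+01, -1.77150017e+01,  6.34558685e-02,
        5.34499018e-02, -7.41232748e-05]), 'position': array([0.23787546, 0.57762128, 0.40387094]), 'tool_rot': array([ 1.94142752e-01,  9.80972811e-01, -8.98973476e-04, -3.57125000e-04]), 'ft_force': array([-0.45842342, -0.1755995 , -0.10486754]), 'moment': array([0.01405875, 0.0010412 , 0.01732889]), 'grip_force': 0.0, 'grip_width': 0.08685397117541169}
```

View pics/top0.png

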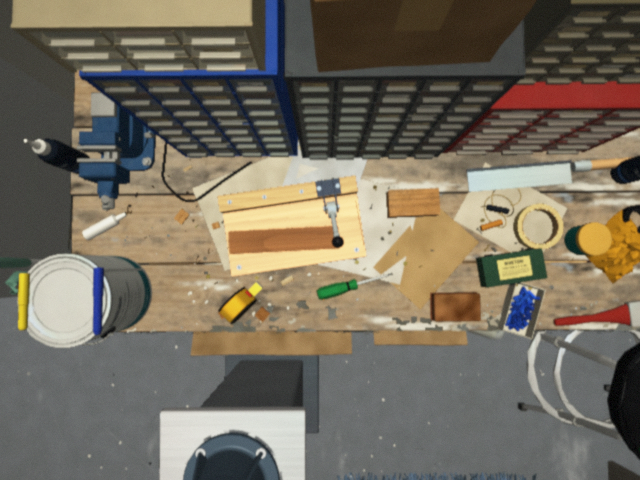

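View pics/scene0.png

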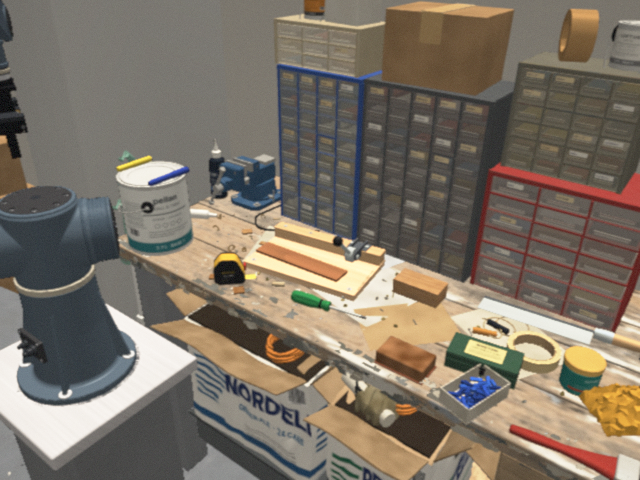

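The top view shows the board at about (218–365, 178–275), with the fence along its far side. The brown lath runs from (229,238) to about (338,238) with its right end near the black ball at (338,242). The clamp bracket is at (328,187), the tape at (240,302), the screwdriver at (340,288) and the offcut at (413,203).

```bash
cat > h.py <<'E'
import numpy as np,cv2
def cloud(c):
    K=c["camera_matrix"];E=c["extrinsics"];d=c["range_z"]
    v,u=np.mgrid[:480,:640]
    p=np.stack([(u-K[0,2])/K[0,0]*d,-(v-K[1,2])/K[1,1]*d,-d],-1)
    return (p-E[:3,3])@E[:3,:3]
def proj(c,p):
    q=c["extrinsics"][:3,:3]@np.asarray(p)+c["extrinsics"][:3,3]
    K=c["camera_matrix"];return K[0,0]*q[0]/-q[2]+K[0,2],K[1,1]*-q[1]/-q[2]+K[1,2]
E
python3 - <<'E'
from h import *
c=dict(np.load("pics/top0.npz")); P=cloud(c); im=c["pixels"]
hsv=cv2.cvtColor(im,cv2.COLOR_BGR2HSV)
R=np.zeros((480,640),bool);R[165:285,205:375]=1
Z=P[...,2]
def rect(m,n):
    m=cv2.morphologyEx((m&R).astype(np.uint8),cv2.MORPH_OPEN,np.ones((3,3)))
    _,l,s,_=cv2.connectedComponentsWithStats(m);k=1+np.argmax(s[1:,4]);q=P[l==k]
    r=cv2.minAreaRect(q[:,:2].astype(np.float32)*1000);print(n,len(q),"z",np.median(q[:,2]),r,cv2.boxPoints(r).round(1).tolist())
for v,u in((200,260),(210,250),(265,280),(238,280),(190,260),(242,338),(260,200)):print(u,v,P[v,u].round(4),im[v,u],hsv[v,u])
rect((Z>.038)&(Z<.056),"fence"); rect((Z>.01)&(Z<.06),"board")
rect((Z>.012)&(Z<.035)&(im[...,2]<170)&(hsv[...,1]>110),"lath")
m=R&(Z>.09);print("ball",P[m].mean(0),P[m].max(0),P[m].min(0),m.sum())
cv2.imwrite("pics/c1.png",cv2.resize(im[165:285,205:375],None,fx=4.7,fy=4.7,interpolation=cv2.INTER_CUBIC))
E
```

```text
260 200 [ 0.607  -0.068   0.0487] [130 199 231] [ 21 112 231]
250 210 [ 0.5894 -0.0416  0.0189] [145 208 238] [ 20 100 238]
280 265 [ 0.4682 -0.1072  0.016 ] [160 223 247] [ 22  90 247]
280 238 [ 0.527  -0.108   0.0237] [ 60 109 167] [ 14 163 167]
260 190 [ 0.6285 -0.0679  0.0484] [122 184 216] [ 20 111 216]
338 242 [ 0.5122 -0.2309  0.1342] [36 34 36] [150  14  36]
200 260 [ 0.4803  0.0732 -0.0009] [ 91 124 150] [ 17 100 150]
fence 1787 z 0.04746052547291787 ((617.149658203125, -87.99227905273438), (36.97393798828125, 223.6811981201172), 8.023594856262207) [[583.2000122070312, 20.200000762939453], [614.5, -201.3000030517578], [651.0999755859375, -196.1999969482422], [619.7999877929688, 25.299999237060547]]
board 10831 z 0.019931784771574354 ((553.2666625976562, -135.2780303955078), (176.6894073486328, 300.4287109375), 8.023594856262207) [[444.79998779296875, 1.100000023841858], [486.79998779296875, -296.3999938964844], [661.7000122070312, -271.70001220703125], [619.7999877929688, 25.799999237060547]]
lath 1197 z 0.025523253781454112 ((523.8026733398438, -110.8833236694336), (44.01350402832031, 223.33436584472656), 3.1759753227233887) [[495.6000061035156, -0.6000000238418579], [508.0, -223.60000610351562], [552.0, -221.1999969482422], [539.5999755859375, 1.7999999523162842]]
ball [ 0.50644831 -0.22118917  0.38241371] [ 0.55089461 -0.20464412  0.97068157] [ 0.47163118 -0.24126174  0.09049431] 256
```

View pics/c1.png

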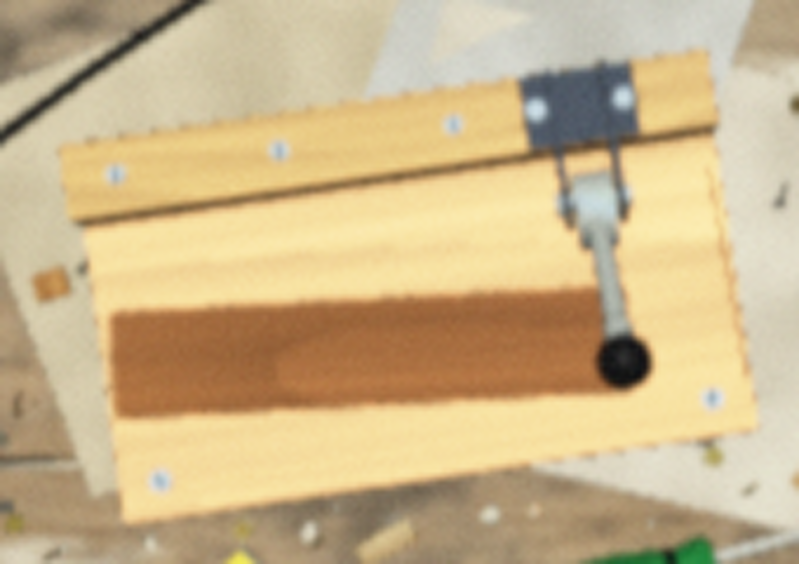

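Measured so far: the board is yawed about 8.0° with its centre near (0.553,−0.135), and its 18 mm and 48 mm heights check. The lath is yawed about 3.2°, with its top at 25.5 mm against the expected 26. Next I'll write a planning helper and check clearances on the way.

```bash
cat >> h.py <<'E'
from scipy.spatial.transform import Rotation as Ro
YAW=np.radians(8.03);C=np.array([.5533,-.1353])
B=np.array([[np.cos(YAW),-np.sin(YAW)],[np.sin(YAW),np.cos(YAW)]])
def b2w(x,y):return C+B@np.array([x,y])/1000
def w2b(p):return (B.T@(np.asarray(p)[:2]-C))*1000
def plan(o,x,y,ztip,turn=0,name=""):
    """tip at board x,y mm, ztip mm above bench; tool y at turn deg from board y"""
    R0=Ro.from_quat(o["tool_rot"]); a=YAW+np.radians(turn)
    X=np.array([-np.cos(a),-np.sin(a),0]);Y=np.array([-np.sin(a),np.cos(a),0])
    Rt=Ro.from_matrix(np.c_[X,Y,[0,0,-1]])
    p=np.r_[b2w(x,y),ztip/1000+.182]
    print(name,(R0.inv().apply(p-o["position"])/.04).round(3),(R0.inv()*Rt).as_rotvec().round(4))
def st(o):
    print("t",round(o["time"],2),"tip board",w2b(o["position"]).round(1),"ztip",round(1000*(o["position"][2]-.182),1),"F",o["ft_force"].round(1),"q",o["q"].round(2))
E
python3 - <<'E'
from h import *
from rig import get_obs
c=dict(np.load("pics/top0.npz")); P=cloud(c)
m=(P[...,2]>.08)&(P[...,2]<.6)&(P[...,0]>.15)
for n,s in(("can",P[240:355,15:155]),("cab",P[60:170,80:330])):
    q=s[(s[...,2]>.08)&(s[...,2]<.8)];print(n,np.percentile(q,[1,99],axis=0).round(3))
o=get_obs();st(o);plan(o,-70,35,150,0,"pre")
print("ball expected",b2w(-46,-88),"pivot",b2w(25,-88))
q=P[236:249,332:345];q=q[(q[...,2]>.1)&(q[...,2]<.15)];print("ball",q.mean(0),q.max(0))
E
```

```text
can [[0.33  0.18  0.086]
 [0.488 0.331 0.207]]
cab [[ 0.665 -0.21   0.09 ]
 [ 0.79   0.257  0.45 ]]
t 0.1 tip board [-212.7  750. ] ztip 221.9 F [-0.5 -0.2 -0.1] q [ 1.    0.53  1.43  0.    1.18 -0.18]
pre [-12.128 -13.604   1.818] [-0.0018 -0.0008 -0.5309]
ball expected [ 0.52004389 -0.22886298] pivot [ 0.59034774 -0.21894488]
ball [ 0.51423143 -0.22959119  0.1278654 ] [ 0.5252738  -0.21954218  0.13435424]
```

Call:
move_arm(
  commands=[
    [[0, 0, -1.5, 0, 0, 0], [-12.1, -13.6, -1.5, 0, 0, -0.53], [-12.1, -13.6, -1.5, 0, 0, -0.53], [-12.1, -13.6, -1.5, 0, 0, -0.53], [-12.1, -13.6, -1.5, 0, 0, -0.53], [-12.1, -13.6, -1.5, 0, 0, -0.53], [-12.1, -13.6, -1.5, 0, 0, -0.53], [-12.1, -13.6, -1.5, 0, 0, -0.53], [-12.1, -13.6, -1.5, 0, 0, -0.53], [-12.1, -13.6, -1.5, 0, 0, -0.53], [-12.1, -13.6, -1.5, 0, 0, -0.53], [-12.1, -13.6, -1.5, 0, 0, -0.53]],
  ],
  claw=-1,
)

```text
time: 1.6
position: [0.4643, -0.071, 0.4646]
tool_rot: [-0.069, 0.998, 0.0, -0.0]
ft_force: [2.0, -0.5, -0.1]
grip_width: 0.0869
grip_force: 0.0
```

Run:
```python
from h import *
from rig import *
o=get_obs();st(o)
plan(o,-70,35,150,0,"high");plan(o,-75,35,60,0,"mid")
```

```text
t 1.6 tip board [-79.1  76.1] ztip 282.6 F [ 2.  -0.5 -0.1] q [-0.39  0.24  1.73  0.    1.17 -2.1 ]
high [-0.23  -1.03   3.315] [ 0.0004 -0.     -0.0016]
mid [-0.105 -1.031  5.565] [ 0.0004 -0.     -0.0016]
```

Call:
move_arm(
  commands=[
    [[-0.03, -1.03, 2, 0, 0, 0], [-0.03, -1.03, 4, 0, 0, 0], [-0.03, -1.03, 5.5, 0, 0, 0], [-0.03, -1.03, 6.2, 0, 0, 0], [-0.03, -1.03, 6.5, 0, 0, 0], [-0.03, -1.03, 6.5, 0, 0, 0], [-0.03, -1.03, 6.5, 0, 0, 0]],
  ],
)

```text
time: 2.48
position: [0.4711, -0.1096, 0.2045]
tool_rot: [-0.07, 0.998, 0.0, -0.0]
ft_force: [0.6, -0.2, -0.2]
grip_width: 0.0872
grip_force: 0.0
```

Run:
```python
from h import *
from rig import *
o=get_obs();st(o)
plan(o,-50,35,22,0,"contact");plan(o,-9.5,35,22,0,"flush")
c=camera("wrist");cv2.imwrite("pics/w1.png",c["pixels"])
```

```text
t 2.48 tip board [-77.8  37. ] ztip 22.5 F [ 0.6 -0.2 -0.2] q [-0.46  0.7   1.93  0.    0.51 -2.17]
contact [-0.694 -0.048  0.013] [ 0.0002 -0.0003 -0.001 ]
flush [-1.707 -0.047  0.012] [ 0.0002 -0.0003 -0.001 ]
```

View pics/w1.png

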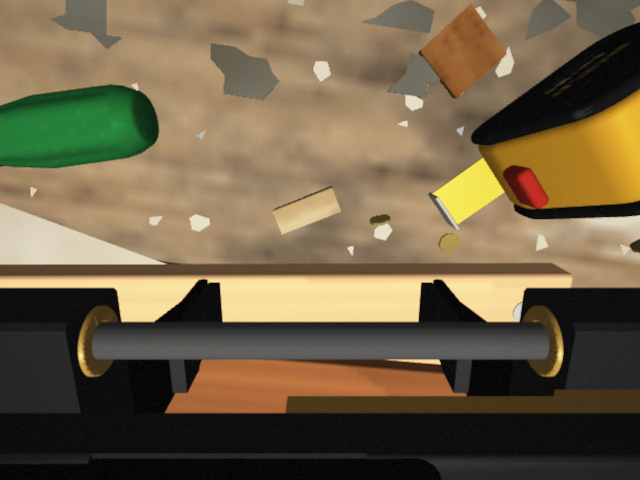

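The wrist view looks back towards the robot. Both fingertips (at about (190,330) and (450,330)) stand on the base in front of the lath, which shows at the bottom, and the tape and screwdriver are clear. Now I push it to the fence.

Call:
move_arm(
  commands=[
    [[-0.4, 0, 0, 0, 0, 0], [-0.7, 0, 0, 0, 0, 0], [-0.9, 0, 0, 0, 0, 0], [-1.1, 0, 0, 0, 0, 0], [-1.3, 0, 0, 0, 0, 0], [-1.45, 0, 0, 0, 0, 0], [-1.55, 0, 0, 0, 0, 0], [-1.62, 0, 0, 0, 0, 0], [-1.66, 0, 0, 0, 0, 0], [-1.7, 0, 0, 0, 0, 0], [-1.73, 0, 0, 0, 0, 0], [-1.75, 0, 0, 0, 0, 0]],
  ],
)

```text
time: 4.03
position: [0.539, -0.1, 0.2046]
tool_rot: [-0.07, 0.998, 0.0, -0.002]
ft_force: [-4.7, -3.5, 2.8]
grip_width: 0.0871
grip_force: 3.3
```

Run:
```python
from h import *
from rig import *
o=get_obs();st(o)
```

```text
t 4.03 tip board [-9.2 37. ] ztip 22.6 F [-4.7 -3.5  2.8] q [-0.39  0.74  1.76 -0.    0.65 -2.1 ]
```

Call:
move_arm(
  commands=[
    [[-0.05, 0, 0, 0, 0, 0], [-0.08, 0, 0, 0, 0, 0], [-0.08, 0, 0, 0, 0, 0]],
  ],
)

```text
time: 4.4
position: [0.5403, -0.0999, 0.2045]
tool_rot: [-0.071, 0.997, 0.001, -0.005]
ft_force: [-11.2, -8.0, 6.4]
grip_width: 0.0869
grip_force: 6.0
```

Run:
```python
from h import *
from rig import *
o=get_obs();st(o)
```

```text
t 4.4 tip board [-7.9 36.9] ztip 22.5 F [-11.2  -8.    6.4] q [-0.39  0.74  1.76 -0.01  0.65 -2.09]
```

Call:
move_arm(
  commands=[
    [[0.3, 0, 0, 0, 0, 0], [0.3, 0, -1.2, 0, 0, 0], [-0.83, 1.7, -1.2, 0, 0, 0], [-0.83, 3.3, -1.2, 0, 0, 0], [-0.83, 3.3, -1.2, 0, 0, 0], [-0.83, 3.3, -1.2, 0, 0, 0], [-0.83, 3.3, -1.2, 0, 0, 0], [-0.83, 3.3, -1.2, 0, 0, 0]],
  ],
  claw=1,
  squeeze=20,
)

```text
time: 5.4
position: [0.5583, 0.0344, 0.2527]
tool_rot: [-0.068, 0.998, -0.0, 0.0]
ft_force: [-0.2, -0.7, 0.1]
grip_width: 0.0152
grip_force: 0.0
```

Run:
```python
from h import *
from rig import *
o=get_obs();st(o);print(o["grip_width"]);plan(o,25,172,22,0,"pre")
c=camera("top");im=c["pixels"];np.savez("pics/top1.npz",**c)
cv2.imwrite("pics/c2.png",cv2.resize(im[165:285,205:375],None,fx=4.7,fy=4.7,interpolation=cv2.INTER_CUBIC))
```

```text
t 5.4 tip board [ 28.7 167.3] ztip 70.7 F [-0.2 -0.7  0.1] q [-0.14  0.66  1.72 -0.    0.76 -1.85]
0.015173561734021894
pre [0.093 0.117 1.217] [-0.0002  0.0003 -0.0033]
```

View pics/c2.png

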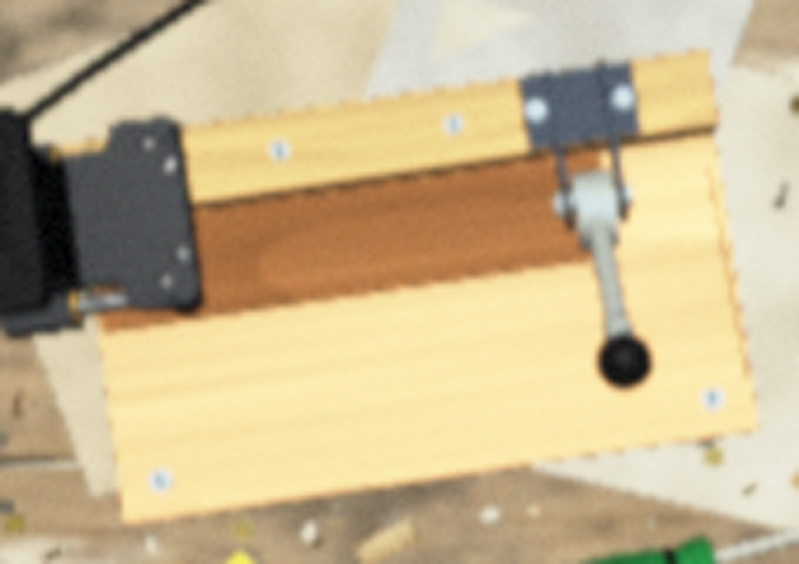

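The lath now lies flush along the fence in the picture, its right end at crop (600,200) and its left end near (100,325). I'll lower behind the left end and push it right, stopping short to measure.

Call:
move_arm(
  commands=[
    [[0.09, 0.12, 0.5, 0, 0, -0.003], [0.09, 0.12, 1.0, 0, 0, -0.003], [0.09, 0.12, 1.21, 0, 0, -0.003], [0.09, 0.12, 1.21, 0, 0, -0.003], [0.09, 0.12, 1.21, 0, 0, -0.003]],
  ],
)

```text
time: 6.08
position: [0.5542, 0.0399, 0.2049]
tool_rot: [-0.071, 0.997, -0.0, 0.001]
ft_force: [0.7, -0.3, 0.7]
grip_width: 0.0007
grip_force: 0.0
```

Run:
```python
from h import *
from rig import *
o=get_obs();st(o);print(o["grip_width"]);plan(o,25,75,22,0,"push")
```

```text
t 6.08 tip board [ 25.4 173.4] ztip 22.9 F [ 0.7 -0.3  0.7] q [-0.13  0.74  1.75 -0.    0.65 -1.84]
0.0007224244118150124
push [ 0.014 -2.459  0.023] [-0.0003  0.0011  0.0016]
```

Call:
move_arm(
  commands=[
    [[0, -0.3, 0.02, 0, 0, 0], [0, -0.5, 0.02, 0, 0, 0], [0, -0.7, 0.02, 0, 0, 0], [0, -0.9, 0.02, 0, 0, 0], [0, -1.1, 0.02, 0, 0, 0], [0, -1.3, 0.02, 0, 0, 0], [0, -1.5, 0.02, 0, 0, 0], [0, -1.7, 0.02, 0, 0, 0], [0, -1.9, 0.02, 0, 0, 0], [0, -2.1, 0.02, 0, 0, 0], [0, -2.25, 0.02, 0, 0, 0], [0, -2.35, 0.02, 0, 0, 0]],
  ],
)

```text
time: 7.58
position: [0.5673, -0.0533, 0.2035]
tool_rot: [-0.071, 0.997, 0.0, -0.0]
ft_force: [0.4, 0.9, 0.7]
grip_width: 0.0003
grip_force: 0.3
```

Run:
```python
from h import *
from rig import *
o=get_obs();st(o)
c=camera("top");im=c["pixels"];np.savez("pics/top2.npz",**c)
# overhang: pixel profile along board y at fixed z
for nm,x,z in(("lath",25,.026),("lath",12,.026),("lath",38,.026),("base",-30,.018),("base",-60,.018),("fence",62,.048),("fence",75,.048)):
    ys=np.arange(-220,-120,2.)
    m=np.array([proj(c,np.r_[b2w(x,y),z]) for y in ys],np.float32)
    v=cv2.remap(im,m[None,:,0],m[None,:,1],cv2.INTER_LINEAR)[0].astype(float)
    g=np.abs(np.gradient(cv2.GaussianBlur(v,(1,5),0),axis=0)).sum(1);print(nm,x,"edge y",[ (ys[i],round(g[i])) for i in np.argsort(-g)[:3]])
cv2.imwrite("pics/c3.png",cv2.resize(im[165:285,225:395],None,fx=4.7,fy=4.7,interpolation=cv2.INTER_CUBIC))
```

```text
t 7.58 tip board [25.3 79.3] ztip 21.5 F [0.4 0.9 0.7] q [-0.29  0.75  1.71  0.    0.68 -2.  ]
lath 25 edge y [(np.float64(-210.0), 121), (np.float64(-208.0), 107), (np.float64(-168.0), 76)]
lath 12 edge y [(np.float64(-208.0), 118), (np.float64(-210.0), 95), (np.float64(-206.0), 82)]
lath 38 edge y [(np.float64(-210.0), 107), (np.float64(-212.0), 102), (np.float64(-168.0), 80)]
base -30 edge y [(np.float64(-214.0), 29), (np.float64(-150.0), 24), (np.float64(-212.0), 21)]
base -60 edge y [(np.float64(-186.0), 21), (np.float64(-194.0), 20), (np.float64(-144.0), 19)]
fence 62 edge y [(np.float64(-150.0), 20), (np.float64(-148.0), 19), (np.float64(-152.0), 13)]
fence 75 edge y [(np.float64(-148.0), 26), (np.float64(-150.0), 25), (np.float64(-206.0), 17)]
```

View pics/c3.png

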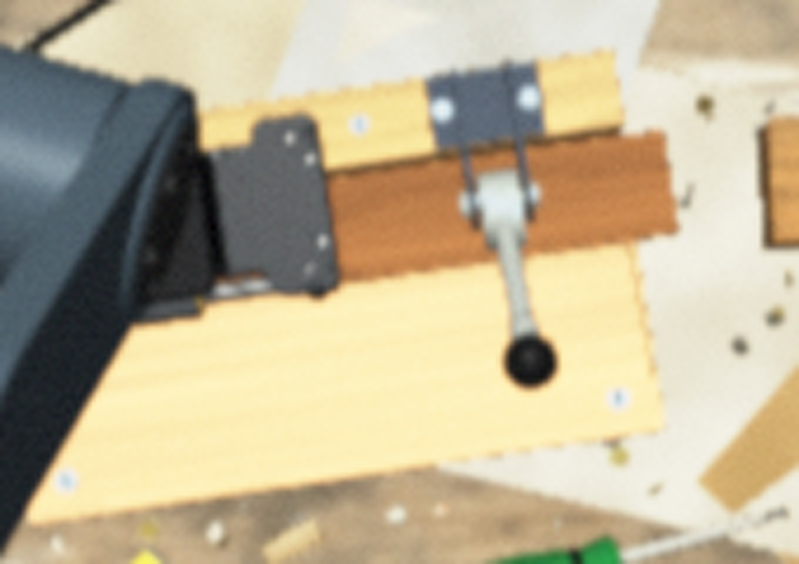

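The lath is still flush. Its right end is at crop (675,185), about 18 mm past the saw end, and the −210 edge is the offcut. I'll push about 19 mm more, then measure at sub-pixel.

Call:
move_arm(
  commands=[
    [[0, -0.12, 0, 0, 0, 0], [0, -0.24, 0, 0, 0, 0], [0, -0.34, 0, 0, 0, 0], [0, -0.42, 0, 0, 0, 0], [0, -0.46, 0, 0, 0, 0], [0, -0.48, 0, 0, 0, 0], [0, -0.48, 0, 0, 0, 0]],
  ],
)

```text
time: 8.5
position: [0.5699, -0.0719, 0.2036]
tool_rot: [-0.071, 0.997, -0.0, 0.0]
ft_force: [0.0, -0.5, -0.4]
grip_width: 0.0006
grip_force: 0.0
```

```bash
cat > m.py <<'E'
from h import *
from rig import *
o=get_obs();st(o)
c=camera("top");im=c["pixels"]
def edge(xs,z,lo,hi,f=0):
    ys=np.arange(lo,hi,.5);V=0
    for x in xs:
        m=np.array([proj(c,np.r_[b2w(x,y),z]) for y in ys],np.float32)
        V=V+cv2.remap(im,m[None,:,0],m[None,:,1],cv2.INTER_LINEAR)[0].astype(float)/len(xs)
    # best step: maximise contrast between 4 mm windows either side
    s=np.array([np.abs(V[i-10:i].mean(0)-V[i:i+10].mean(0)).sum() for i in range(10,len(ys)-10)])
    w=np.where(s>.6*s.max(),s,0);i=np.argmax(s);k=np.arange(max(i-8,0),min(i+9,len(s)));return round(float((ys[10+k]*s[k]).sum()/s[k].sum()-.25),2),round(s.max())
for a in((4,14),(14,24),(24,34),(34,46)):print("lath",edge(np.arange(*a,2),.026,-203,-158))
print("base",edge(np.arange(-35,-6,2),.018,-170,-135),edge(np.arange(-60,-35,2),.018,-170,-135),edge(np.arange(-85,-60,2),.018,-170,-135))
print("fence",edge(np.arange(54,82,2),.048,-170,-135))
E
python3 m.py
```

```text
t 8.5 tip board [25.3 60.5] ztip 21.6 F [ 0.  -0.5 -0.4] q [-0.32  0.76  1.7  -0.    0.69 -2.03]
lath (-187.83, 203)
lath (-187.71, 189)
lath (-187.76, 200)
lath (-188.18, 204)
base (-149.83, 62) (-150.19, 50) (-149.83, 39)
fence (-149.68, 67)
```

Call:
move_arm(
  commands=[
    [[0, -0.03, 0, 0, 0, 0], [0, -0.05, 0, 0, 0, 0], [0, -0.055, 0, 0, 0, 0], [0, -0.055, 0, 0, 0, 0]],
  ],
)

```text
time: 9.05
position: [0.5702, -0.074, 0.2036]
tool_rot: [-0.071, 0.997, -0.0, 0.0]
ft_force: [-0.5, 0.3, 0.5]
grip_width: 0.0006
grip_force: 0.2
```

```bash
python3 m.py
```

```text
t 9.05 tip board [25.3 58.3] ztip 21.6 F [-0.5  0.3  0.5] q [-0.32  0.76  1.7  -0.    0.69 -2.04]
lath (-190.23, 203)
lath (-189.86, 194)
lath (-189.87, 203)
lath (-189.79, 203)
base (-149.85, 64) (-150.16, 50) (-149.86, 39)
fence (-149.65, 66)
```

Overhang is 40.0 mm. I'll back off, lift, and check flushness along the front edge.

Call:
move_arm(
  commands=[
    [[0, 0.3, 0, 0, 0, 0], [0, 0.3, -1.2, 0, 0, 0], [0, 0.5, -2.4, 0, 0, 0], [0, 1.5, -3.4, 0, 0, 0], [0, 2.0, -4, 0, 0, 0], [0, 2, -4, 0, 0, 0], [0, 2, -4, 0, 0, 0]],
  ],
)

```text
time: 9.98
position: [0.5585, 0.0051, 0.3626]
tool_rot: [-0.071, 0.997, -0.0, -0.001]
ft_force: [0.3, -0.7, 0.2]
grip_width: 0.0008
grip_force: 0.0
```

```bash
cat >> m.py <<'E'
def fr(y0,y1,lo=-20,hi=20,z=.026):
    xs=np.arange(lo,hi,.5);V=0
    for y in np.arange(y0,y1,2.):
        m=np.array([proj(c,np.r_[b2w(x,y),z]) for x in xs],np.float32)
        V=V+cv2.remap(im,m[None,:,0],m[None,:,1],cv2.INTER_LINEAR)[0].astype(float)
    s=np.array([np.abs(V[i-10:i].mean(0)-V[i:i+10].mean(0)).sum() for i in range(10,len(xs)-10)])
    i=np.argmax(s);k=np.arange(max(i-8,0),min(i+9,len(s)));return round(float((xs[10+k]*s[k]).sum()/s[k].sum()-.25),2)
for a in((-185,-160),(-145,-120),(-65,-45),(-45,-20),(-20,10),(10,45)):print("front",a,fr(*a), "fence top edge",fr(*a,35,65,.048))
plan(o,-50,-88,210,0,"above ball high");plan(o,-50,-88,150,0,"above ball")
E
python3 m.py
```

```text
t 9.97 tip board [ 24.8 138.3] ztip 180.6 F [ 0.3 -0.7  0.2] q [-0.19  0.49  1.64 -0.    1.01 -1.9 ]
lath (-190.28, 202)
lath (-190.13, 192)
lath (-190.13, 199)
lath (-189.85, 200)
base (-149.8, 67) (-150.05, 52) (-149.76, 44)
fence (-149.69, 71)
front (-185, -160) 0.25 fence top edge 46.13
front (-145, -120) -0.29 fence top edge 52.33
front (-65, -45) -0.3 fence top edge 51.76
front (-45, -20) -0.33 fence top edge 51.43
front (-20, 10) -0.26 fence top edge 51.38
front (10, 45) -0.4 fence top edge 51.34
above ball high [ 1.885 -5.653 -0.732] [-0.     -0.0015  0.0024]
above ball [ 1.883 -5.653  0.768] [-0.     -0.0015  0.0024]
```

The front edge is straight (−0.3 mm throughout), so the lath is flush against the fence. Next is the lever.

Call:
move_arm(
  commands=[
    [[0.9, -1.5, 0, 0, 0, 0], [1.4, -3, 0, 0, 0, 0], [1.9, -4.4, 0, 0, 0, 0], [1.9, -5.65, 0, 0, 0, 0], [1.9, -5.65, 0.5, 0, 0, 0], [1.9, -5.65, 0.75, 0, 0, 0], [1.9, -5.65, 0.75, 0, 0, 0]],
  ],
)

```text
time: 10.9
position: [0.515, -0.229, 0.3317]
tool_rot: [-0.071, 0.997, 0.001, -0.002]
ft_force: [-0.1, 0.7, -0.4]
grip_width: 0.0005
grip_force: 0.0
```

Run:
```python
from h import *
from rig import *
o=get_obs();st(o)
for x,z in((-48,139),(-61,125.7),(-72,110),(-80,92.6),(-85,74),(-87,55),(-87,50)):plan(o,x,-88,z,0,(x,z))
```

```text
t 10.9 tip board [-51.  -87.4] ztip 149.7 F [-0.1  0.7 -0.4] q [-0.62  0.54  1.66 -0.    0.95 -2.33]
(-48, 139) [-0.076 -0.015  0.267] [ 0.0032 -0.0034  0.0019]
(-61, 125.7) [ 0.248 -0.016  0.6  ] [ 0.0032 -0.0034  0.0019]
(-72, 110) [ 0.522 -0.017  0.994] [ 0.0032 -0.0034  0.0019]
(-80, 92.6) [ 0.72  -0.018  1.43 ] [ 0.0032 -0.0034  0.0019]
(-85, 74) [ 0.844 -0.019  1.895] [ 0.0032 -0.0034  0.0019]
(-87, 55) [ 0.892 -0.02   2.37 ] [ 0.0032 -0.0034  0.0019]
(-87, 50) [ 0.892 -0.021  2.495] [ 0.0032 -0.0034  0.0019]
```

Call:
move_arm(
  commands=[
    [[0, -0.01, 0.27, 0, 0, 0], [0.12, -0.01, 0.43, 0, 0, 0], [0.25, -0.02, 0.6, 0, 0, 0], [0.4, -0.02, 0.8, 0, 0, 0], [0.52, -0.02, 1.0, 0, 0, 0], [0.63, -0.02, 1.2, 0, 0, 0], [0.72, -0.02, 1.43, 0, 0, 0], [0.79, -0.02, 1.66, 0, 0, 0], [0.85, -0.02, 1.9, 0, 0, 0], [0.88, -0.02, 2.08, 0, 0, 0], [0.89, -0.02, 2.2, 0, 0, 0], [0.89, -0.02, 2.25, 0, 0, 0]],
  ],
)

```text
time: 12.4
position: [0.4805, -0.2352, 0.2433]
tool_rot: [-0.071, 0.997, 0.0, -0.0]
ft_force: [-3.2, -0.9, 4.6]
grip_width: -0.0
grip_force: 2.4
```

Run:
```python
from h import *
from rig import *
o=get_obs();st(o)
plan(o,-87,-88,55,0,"d")
```

```text
t 12.4 tip board [-86.1 -88.7] ztip 61.3 F [-3.2 -0.9  4.6] q [-0.66  0.66  1.79 -0.    0.7  -2.38]
d [0.023 0.017 0.156] [ 0.0003 -0.0008  0.0024]
```

Contact is held at about 5 N. I'll press on to the stop.

Call:
move_arm(
  commands=[
    [[0, 0, 0.06, 0, 0, 0], [0, 0, 0.12, 0, 0, 0], [0, 0, 0.16, 0, 0, 0], [0, 0, 0.19, 0, 0, 0], [0, 0, 0.21, 0, 0, 0], [0, 0, 0.21, 0, 0, 0]],
  ],
)

```text
time: 13.15
position: [0.4798, -0.2352, 0.2371]
tool_rot: [-0.072, 0.997, -0.0, -0.001]
ft_force: [-7.9, 0.3, 18.4]
grip_width: 0.0
grip_force: 8.9
```

Run:
```python
from h import *
from rig import *
o=get_obs();st(o)
```

```text
t 13.15 tip board [-86.7 -88.6] ztip 55.1 F [-7.9  0.3 18.4] q [-0.66  0.67  1.79 -0.    0.68 -2.38]
```

Call:
move_arm(
  commands=[
    [[0, 0, 0.03, 0, 0, 0], [0, 0, 0.06, 0, 0, 0], [0, 0, 0.06, 0, 0, 0]],
  ],
)

```text
time: 13.52
position: [0.4797, -0.2351, 0.2364]
tool_rot: [-0.072, 0.997, -0.001, -0.001]
ft_force: [-10.5, 1.3, 30.2]
grip_width: 0.0007
grip_force: 15.4
```

Run:
```python
from h import *
from rig import *
o=get_obs();st(o)
```

```text
t 13.53 tip board [-86.8 -88.6] ztip 54.4 F [-10.5   1.3  30.2] q [-0.66  0.67  1.79 -0.    0.68 -2.38]
```

It is on the stop: 12 N more moved the tip only 0.7 mm, and it stands at the expected 55 mm. I'll withdraw straight up and check.

Call:
move_arm(
  commands=[
    [[0, 0, -0.3, 0, 0, 0], [0, 0, -1.5, 0, 0, 0], [0, 1.5, -3, 0, 0, 0], [0, 3, -4, 0, 0, 0], [0, 4.5, -4, 0, 0, 0], [0, 6, -4, 0, 0, 0], [0, 7, -4, 0, 0, 0], [0, 7, -4, 0, 0, 0]],
  ],
)

```text
time: 14.52
position: [0.4396, 0.046, 0.3929]
tool_rot: [-0.075, 0.997, 0.001, 0.0]
ft_force: [-0.1, -0.7, 0.3]
grip_width: 0.0004
grip_force: 0.0
```

```bash
sed -i '/^plan/d' m.py
cat >> m.py <<'E'
P=cloud(c);b=np.array([proj(c,np.r_[b2w(-85,-88),.043])])[0].astype(int);w=P[b[1]-7:b[1]+8,b[0]-7:b[0]+8];hs=im[b[1]-7:b[1]+8,b[0]-7:b[0]+8].max(-1)<70
q=w[hs&(w[...,2]<.2)];print("ball top z",np.percentile(q[:,2],95),"ctr",w2b(q.mean(0)))
cv2.imwrite("pics/f.png",cv2.resize(im[165:315,205:435],None,fx=3.4,fy=3.4,interpolation=cv2.INTER_CUBIC))
E
python3 m.py
```

```text
t 14.53 tip board [-87.3 195.4] ztip 210.9 F [-0.1 -0.7  0.3] q [-0.15  0.3   1.89  0.    0.95 -1.87]
lath (-190.3, 201)
lath (-190.13, 192)
lath (-190.19, 198)
lath (-189.83, 196)
base (-149.83, 66) (-150.01, 51) (-149.72, 46)
fence (-149.7, 71)
front (-185, -160) 0.2 fence top edge 46.14
front (-145, -120) -0.33 fence top edge 52.33
front (-65, -45) -0.34 fence top edge 51.77
front (-45, -20) -0.35 fence top edge 51.43
front (-20, 10) -0.32 fence top edge 51.4
front (10, 45) -0.4 fence top edge 51.37
ball top z 0.057297995661148904 ctr [-84.08603429 -87.9854124 ]
```

View pics/f.png

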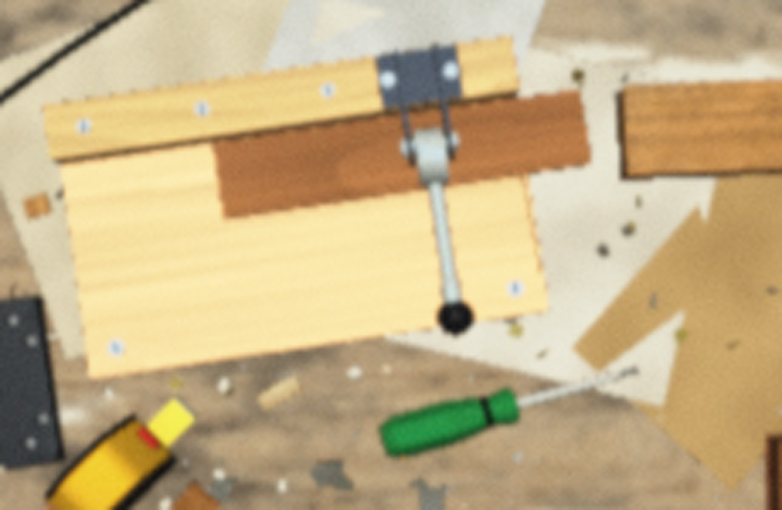

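The picture shows the lath flush against the fence, with its right end at (585,130) for a 40 mm overhang. The lever ball is down at (456,316), and the bystanders haven't moved.

```bash
python3 -c "
from rig import *
print(hand_in())"
```

```text
the job is handed in; nothing more can be done
None
```

The job is done and handed in at about 14.5 s: the lath lies flush against the fence with 40 mm overhanging the saw end (measured to within about 0.5 mm), the cam lever was then pressed down to its stop, and the other things on the bench were left where they were.

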